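Unstack plated canister parts into their colour-coded nests

ROBOT

A 6-joint arm with a two-finger parallel gripper is mounted at the origin on the work surface. World frame = base frame: x ahead of the robot, y to its left, z up, the work surface at z = 0. Lengths are in m, angles in rad, forces in N, time in s.
With the tool pointing down it reaches from about 0.275 to 0.825 m from the base axis. Payload 4.9 kg.
Tool frame: the origin (TCP) lies between the finger pads; the fingertips stand env.nose_length ahead of it and the grasp point (between the pads) lies 11 mm behind it (env.nose_length is the distance from the TCP to the fingertips, in m); z points along the fingers, y is the line along which they close (so a half turn about z gives the same grasp; the last joint's range is limited). The gripper opens to 85 mm and grips with 20 to 120 N. Pads are 22 mm wide; open, the fingers measure 114 mm over their backs; the gripper's body (76 mm by 85 mm) begins 54 mm behind the grasp point. The pads swing forward as they close: fully open they stand 13 mm farther back than shut.
Start: joints at [-1.315, 0.326, -0.193, 1.052, 0, 1.437], TCP at [0.209, -0.509, 0.239] pointing down, gripper open.
Joint ranges: [-2.65, 2.65], [-0.97, 1.79], [-1.3, 1.35], [-1.93, 2.1], [-1.47, 1.37], [-3.14, 3.14]. Speed limits (rad/s): [2.57, 2.57, 3.14, 3.14, 3.14, 3.14].

INTERFACE

Orientations are given as a 3x3 rotation matrix whose columns are the frame's x, y, z axes.
In Python, from rig import env gives the robot as it stands. The module is installed in compiled form; this text tells all that it offers.
- The arm moves only by the tool arm_command, never from a script. Its argument "series" is one flat list of numbers, 7 for each row, row after row: the finger opening in cm, from 0 to 8.54, then the shift along the tool's x, y, z in cm, then the turn, a rotation vector about the tool's x, y, z in degrees. In form: [fingers, dx, dy, dz, rx, ry, rz, fingers, dx, dy, dz, rx, ry, rz, ...]. A call has 1 to 10 rows; each row shifts and turns the commanded pose from where the row before left it, along the tool's axes as they then stand; what a row does not reach is not made up. A row lasts 1/10 s, in which the tool goes at most 50 mm and 8.59 degrees, less where a joint would pass 70% of its speed; a pose out of reach is approached as far as the arm can. A call with a gripper value outside its range is refused whole. The fingers move at their own pace and stop on an object; "grip_force" is the grip in N (left out, the last holds). Time passes only in rows, so rows that do not move let the fingers close. It gives the time, the measured TCP pose, the force, the opening and the grip force at its end, in the units of the state.
- env.get_state(): the state, without advancing time (a new reading comes with each control period).
- env.capture(name): name is "scene" or "top" or "wrist"; returns a dict with "color" (480x640x3 uint8, red, green, blue), "fx", "fy", "cx", "cy" (pixels), "xyz" and "attitude" of the camera in the world. Camera axes: x right, y up, looking along -z (the intrinsics and any distortion apply to the point x, -y, -z); pixel columns grow to the right and rows downward; lengths in m; the calibration is good to about 2 mm. A picture is of the moment at which its call begins. There is no depth.
- env.job_done(): hands the job in; it is judged then, once.
The state is a dict: "time_s": time; "joint_pos": joint angles; "joint_velocities": joint speeds; "joint_torque": joint torques, N m; "tool_pos": TCP position; "ee_rot": TCP orientation; "contact_force": force on the tool from outside, world axes, zero at the start; "wrist_torque": the same for the moment, N m; "width": finger opening in m; "finger_force": force on a finger pad.
Only numpy, scipy, OpenCV 4.12 (cv2) and the standard library are available. Lean on these libraries where they do the work, as an engineer would, in place of code of your own. Each camera call takes 0.05 s, during which the arm holds its last target. There are 200 camera calls.

TASK

Take apart the two stacks of plated canister parts on the wooden board and stand each part upright inside the round nest of its colour: black cap in the black nest, copper cap in the orange, gold housing in the yellow, steel housing in the white. Put both caps in their nests before you move either housing. Set everything down gently, never dropping a part into a nest, and leave the bottle and the wrench where they are.

Things in the scene. Friction and masses are not known exactly. Their poses are not given: they have to be found in the camera images.
- black_cap: Black end cap: round flange 44 mm diameter and 10 mm thick, carrying a ribbed upright gripping boss 30 mm diameter (10 to 40 mm above the origin); 40 mm high in all, about 0.16 kg. Origin: centre of its underside, z along its axis, up. At the start it stands, roughly centred (within 6 mm), on top of one or the other of the two housings. Goes in the black nest.
- copper_cap: Copper-coloured (reddish brown) end cap: round flange 44 mm diameter and 10 mm thick, carrying a ribbed upright gripping boss 30 mm diameter (10 to 40 mm above the origin); 40 mm high in all, about 0.16 kg. Origin: centre of its underside, z along its axis, up. At the start it stands, roughly centred (within 6 mm), on top of one or the other of the two housings. Goes in the orange nest.
- gold_housing: Gold-coloured (brass yellow) canister housing: upright solid cylinder 64 mm diameter, 60 mm high, flat top, about 0.45 kg. Origin: centre of its underside, z along its axis, up. At the start it stands on a fixed wooden board (96 x 230 mm, 18 mm thick), beside the other housing, about 116 mm from centre to centre, with one of the caps standing on it. Goes in the yellow nest.
- steel_housing: Silver-grey steel canister housing: upright solid cylinder 64 mm diameter, 60 mm high, flat top, about 0.45 kg. Origin: centre of its underside, z along its axis, up. At the start it stands on a fixed wooden board (96 x 230 mm, 18 mm thick), beside the other housing, about 116 mm from centre to centre, with one of the caps standing on it. Goes in the white nest.
- black_nest: Black round nest, fixed to the bench: disc 110 mm diameter, 12 mm high, with a round recess 68 mm diameter in its top; the recess floor is 6 mm above the bench, the rim 6 mm above that floor. Origin: centre of its underside, on the bench; z up. For the black cap.
- orange_nest: Orange round nest, fixed to the bench: disc 110 mm diameter, 12 mm high, with a round recess 68 mm diameter in its top; the recess floor is 6 mm above the bench, the rim 6 mm above that floor. Origin: centre of its underside, on the bench; z up. For the copper cap.
- yellow_nest: Yellow round nest, fixed to the bench: disc 110 mm diameter, 12 mm high, with a round recess 88 mm diameter in its top; the recess floor is 6 mm above the bench, the rim 6 mm above that floor. Origin: centre of its underside, on the bench; z up. For the gold housing.
- white_nest: White round nest, fixed to the bench: disc 110 mm diameter, 12 mm high, with a round recess 88 mm diameter in its top; the recess floor is 6 mm above the bench, the rim 6 mm above that floor. Origin: centre of its underside, on the bench; z up. For the steel housing.
- bottle: Bystander: small green bottle with a blue cap, standing, 40 mm diameter, 85 mm high. Origin: centre of its underside. Leave it where it is.
- wrench: Bystander: steel wrench about 180 mm long lying on the bench beyond the nests. Origin: about the middle of its underside, x along its length. Leave it where it is.
Not all that is in view belongs to the job. What is shaped like the copper_cap but purple or turquoise is not meant.

How it is judged:
By the outcome, as a careful person would: the job done as asked, in the order asked, and still so for the second after the job is handed in, with the robot touching nothing.
It also fails if it takes over 102 s, if anything falls off the work surface, if the arm or the gripper's body presses on something with over 40 N, if the wrist force passes 120 N, or if a joint passes its speed limit or range.

## Working session

There is one attempt and no reset: what is moved stays moved. The work goes in short steps, Python scripts to look and compute and a tool call to move; the robot and the scene stay as the last step left them, time stands still between calls to the robot, and variables do not carry over. Pictures are saved under pics/ and viewed, at most 14 in all, crops included, and the job is handed in when it is done.

Besides the shell and the picture viewer there is one more tool, called after "Call:" as name(argument=value, ...) on one line, values as JSON. arm_command: Moves the arm, as the interface text tells. Its arguments: {"type":"object","properties":{"series":{"type":"array"},"grip_force":{"type":"number"}},"required":["series"]}

```bash
mkdir -p pics; ls; python3 - <<'E'
from rig import env
import cv2,pickle
print(env.nose_length); s=env.get_state(); print(s)
d={}
for n in ("scene","top"):
    c=env.capture(n); d[n]=c; cv2.imwrite(f"pics/{n}0.png",c["color"][:,:,::-1]); print(n,{k:v for k,v in c.items() if k!="color"})
pickle.dump(d,open("v0.pkl","wb"))
E
```

```text
pics
0.008
{'time_s': 0.0, 'joint_pos': array([-1.31518433e+00,  3.26906133e-01, -1.93573203e-01,  1.05200547e+00,
       -7.12886052e-06,  1.43659342e+00]), 'joint_velocities': array([-1.23036937e-03, -1.13016636e-03, -2.76953688e-04, -3.39595119e-04,
       -1.36585484e-03,  1.46394340e-05]), 'joint_torque': array([ 1.37090097e-03, -4.43395758e+01,  2.62442100e+01,  1.55040971e-02,
       -1.46534658e-04, -6.30869309e-06]), 'tool_pos': array([ 0.20887319, -0.50818692,  0.23852643]), 'ee_rot': array([[ 9.24979462e-01,  3.80016849e-01, -4.33807195e-04],
       [ 3.80017034e-01, -9.24978049e-01,  1.63181207e-03],
       [ 2.18853949e-04, -1.67424677e-03, -9.99998574e-01]]), 'contact_force': array([ 0.67571065, -0.17131633, -0.56085912]), 'wrist_torque': array([ 0.01635806, -0.06970231,  0.02128825]), 'finger_force': 0.0, 'width': 0.08542416520294163}
scene {'fx': 490.0836864513897, 'fy': 490.0836864513897, 'cx': 315.0695065137832, 'cy': 232.23390731097004, 'xyz': array([ 0.95570198, -0.28485548,  0.77795499]), 'attitude': array([[ 0.59937405, -0.67557858,  0.42935338],
       [ 0.80029659,  0.49461528, -0.33894114],
       [ 0.01661663,  0.54676257,  0.8371228 ]])}
top {'fx': 499.4591286844163, 'fy': 499.4591286844163, 'cx': 319.27764832982086, 'cy': 243.13954030352824, 'xyz': array([ 0.41112297, -0.01686845,  1.02381365]), 'attitude': array([[-4.11082861e-04,  9.83288014e-01, -1.82056344e-01],
       [-9.99370823e-01, -6.86064677e-03, -3.47978400e-02],
       [-3.54653232e-02,  1.81927494e-01,  9.82672172e-01]])}
```

View pics/scene0.png

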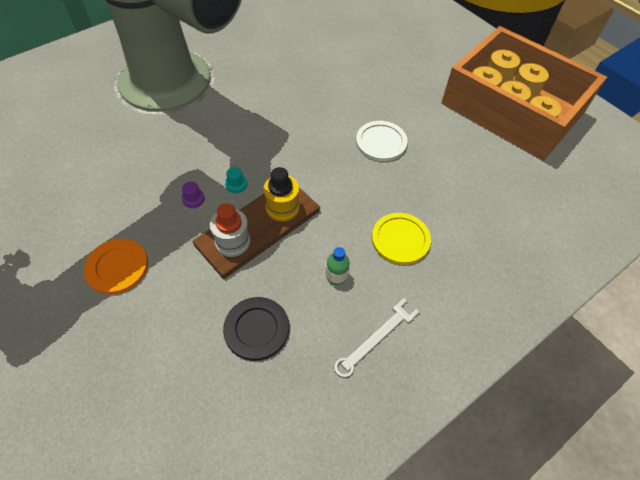

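View pics/top0.png

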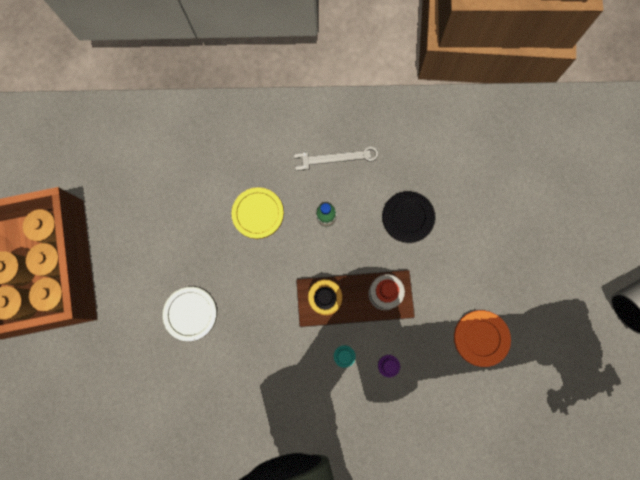

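The scene view shows copper on steel at about (230,230) and black on gold at (282,195). In the top view the stacks are at (324,297) for gold and (387,292) for steel. The nests there are yellow (257,213), black (409,217), white (189,314) and orange (482,339), and the purple and turquoise decoys sit behind the board. Next I'll triangulate.

```bash
cat > h.py <<'E'
import numpy as np,cv2,pickle
def ray(c,u,v):
    d=c["attitude"]@np.array([(u-c["cx"])/c["fx"],-(v-c["cy"])/c["fy"],-1.]); return c["xyz"],d/np.linalg.norm(d)
def tri(*obs):
    A=np.zeros((3,3));b=np.zeros(3)
    R=[ray(*o) for o in obs]
    for o,d in R:
        P=np.eye(3)-np.outer(d,d);A+=P;b+=P@o
    x=np.linalg.solve(A,b)
    return x,max(np.linalg.norm((np.eye(3)-np.outer(d,d))@(x-o)) for o,d in R)
def onz(c,u,v,z):
    o,d=ray(c,u,v); return o+d*(z-o[2])/d[2]
def blob(c,lo,hi,roi):
    x0,y0,x1,y1=roi
    h=cv2.cvtColor(c["color"],cv2.COLOR_RGB2HSV)[y0:y1,x0:x1]
    m=cv2.inRange(h,np.array(lo),np.array(hi))
    cs,_=cv2.findContours(m,cv2.RETR_EXTERNAL,cv2.CHAIN_APPROX_NONE)
    k=cv2.convexHull(max(cs,key=cv2.contourArea)); e=cv2.fitEllipse(k)
    return e[0][0]+x0,e[0][1]+y0,e[1]
E
python3 - <<'E'
from h import *
d=pickle.load(open("v0.pkl","rb")); S,T=d["scene"],d["top"]
N={"black":((0,0,0),(180,255,75),(215,290,300,365),(375,185,443,250)),
"orange":((3,150,60),(18,255,255),(75,230,155,300),(448,305,518,372)),
"yellow":((24,120,90),(35,255,255),(365,205,440,270),(225,180,290,245)),
"white":((0,0,165),(180,40,255),(350,115,412,165),(155,280,223,347))}
for n,(lo,hi,rs,rt) in N.items():
    a=blob(S,lo,hi,rs);b=blob(T,lo,hi,rt)
    x,e=tri((S,*a[:2]),(T,*b[:2])); print(n,x.round(4),round(e,4),np.round(a,1) if 0 else (np.round(a[:2],1),np.round(a[2],1),np.round(b[:2],1),np.round(b[2],1)),onz(T,*b[:2],.012).round(4))
s=cv2.resize(S["color"][150:270,180:320],None,fx=5,fy=5,interpolation=cv2.INTER_CUBIC)
t=cv2.resize(T["color"][250:350,280:430],None,fx=5,fy=5,interpolation=cv2.INTER_CUBIC)
cv2.imwrite("pics/s1.png",s[:,:,::-1]);cv2.imwrite("pics/t1.png",t[:,:,::-1])
E
```

```text
black [ 0.6552 -0.1659  0.0046] 0.0001 (array([256.3, 328.9]), array([62.9, 66.1]), array([408. , 216.4]), array([51.2, 52.9])) [ 0.6535 -0.1648  0.012 ]
orange [ 0.4061 -0.3034  0.0053] 0.0002 (array([115.5, 266. ]), array([53. , 65.8]), array([482.1, 338.1]), array([55. , 58.2])) [ 0.4061 -0.3017  0.012 ]
yellow [0.6657 0.1498 0.0058] 0.0004 (array([400.9, 238.3]), array([51.2, 59.8]), array([257.2, 212.6]), array([50.7, 52. ])) [0.6644 0.1491 0.012 ]
white [0.4491 0.2709 0.025 ] 0.0107 (array([371. , 136.4]), array([53.6, 98.3]), array([188.4, 313.6]), array([53.4, 55.7])) [0.455  0.2845 0.012 ]
```

View pics/s1.png

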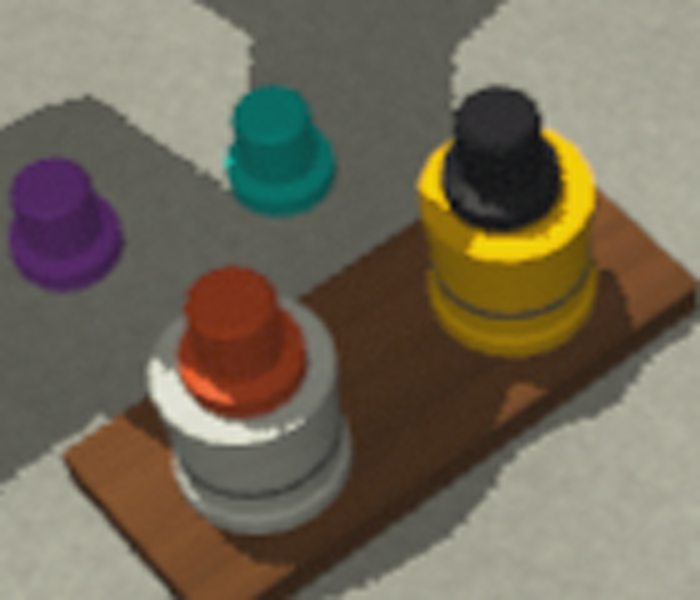

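View pics/t1.png

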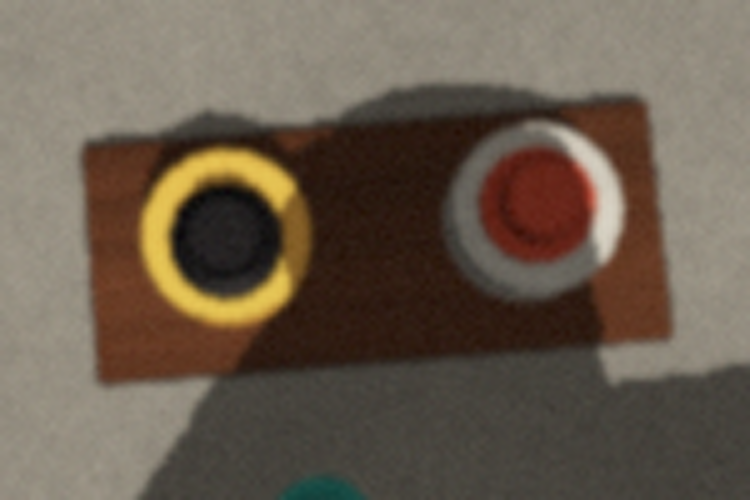

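The crops show the boss tops at scene-crop (498,119) for black and (231,303) for copper, and top-crop (215,233) and (538,196). The gold top is centred at about (505,195) and (221,236) in the two crops. The white nest blob was bad in the scene view, so I'll redo it.

```bash
python3 - <<'E'
from h import *
d=pickle.load(open("v0.pkl","rb")); S,T=d["scene"],d["top"]
for r in ((350,115,412,165),):
    for lo in (180,195,210):
        a=blob(S,(0,0,lo),(180,40,255),r); b=blob(T,(0,0,lo),(180,40,255),(155,280,223,347))
        print(lo,np.round(a[:2],1),np.round(a[2],1),np.round(b[:2],1),tri((S,*a[:2]),(T,*b[:2])),onz(T,*b[:2],.012))
s=lambda u,v:(S,180+(u+.5)/5-.5,150+(v+.5)/5-.5)
t=lambda u,v:(T,280+(u+.5)/5-.5,250+(v+.5)/5-.5)
for n,a,b in (("blackboss",(498,119),(215,233)),("copperboss",(231,303),(538,196)),("goldtop",(508,194),(223,237)),("steeltop",(242,371),(541,207))):
    print(n,tri(s(*a),t(*b)), onz(*t(*b),.118 if "boss" in n else .078))
for n,u,v in (("teal",345,357),("purple",389,366),("bottle",326,213)): print(n,onz(T,u,v,.03))
for p in ((83,145),(645,100),(672,338),(100,382)): print(onz(*t(*p),.018).round(3))
E
```

```text
180 [381.4 138.7] [37.8 51.8] [188.6 313.7] (array([0.45484081, 0.28420569, 0.01089569]), np.float64(0.0004137152308533651)) [0.45501202 0.28424612 0.012     ]
195 [381.4 138.9] [37.4 51.5] [188.7 313.6] (array([0.45497462, 0.28412104, 0.01050751]), np.float64(0.00034751909393659534)) [0.45509387 0.28398722 0.012     ]
210 [381.4 138.9] [36.8 51.1] [188.6 313.7] (array([0.45488958, 0.28429377, 0.0101907 ]), np.float64(0.0003444015280612051)) [0.45499358 0.28406283 0.012     ]
blackboss (array([0.48078129, 0.00797985, 0.11506928]), np.float64(0.001504648530364241)) [0.48125117 0.00923218 0.118     ]
copperboss (array([ 0.49398806, -0.10882169,  0.11530853]), np.float64(0.0011411634006841908)) [ 0.49421313 -0.10751162  0.118     ]
goldtop (array([0.48292987, 0.00722661, 0.0752658 ]), np.float64(0.00023399006147929794)) [0.48283145 0.00736412 0.078     ]
steeltop (array([ 0.4939449 , -0.11218027,  0.07763464]), np.float64(0.0004316655877244792)) [ 0.4937328 -0.1125363  0.078    ]
teal [ 0.37032072 -0.03150112  0.03      ]
purple [ 0.35348236 -0.11604278  0.03      ]
bottle [0.6578834  0.00453061 0.03      ]
[0.525 0.066 0.018]
[ 0.542 -0.161  0.018]
[ 0.447 -0.169  0.018]
[0.43  0.058 0.018]
```

Measured heights agree with the text (118, 78 and 12 mm). I'll turn the tool so its y axis lies along world x (dx is then world y, dy world x, dz down), then move over the copper cap.

Call:
arm_command(series=[8.5,0,0,0,0,0,-8.46,8.5,0,0,0,0,0,-8.46,8.5,0,0,0,0,0,-8.46,8.5,0,0,0,0,0,-8.46,8.5,0,0,0,0,0,-8.46,8.5,0,0,0,0,0,-8.46,8.5,0,0,0,0,0,-8.46,8.5,0,0,0,0,0,-8.46,8.5,0,0,0,0,0,0], grip_force=40)

```text
time_s: 1.0
tool_pos: [0.2089, -0.5084, 0.2388]
ee_rot: [[0.0, 1.0, -0.0], [1.0, -0.0, 0.001], [0.001, -0.0, -1.0]]
contact_force: [-0.0, -0.2, 0.2]
width: 0.0853
finger_force: 0.0
```

Call:
arm_command(series=[8.5,2,1.42,0,0,0,0,8.5,2,1.42,0,0,0,0,8.5,2,1.42,0,0,0,0,8.5,2,1.42,0,0,0,0,8.5,2,1.42,0,0,0,0,8.5,2,1.42,0,0,0,0,8.5,2,1.42,0,0,0,0,8.5,2,1.42,0,0,0,0,8.5,2,1.42,0,0,0,0,8.5,2,1.42,0,0,0,0])

```text
time_s: 2.0
tool_pos: [0.3513, -0.3077, 0.2391]
ee_rot: [[0.003, 1.0, -0.0], [1.0, -0.003, 0.0], [0.0, -0.0, -1.0]]
contact_force: [-0.0, -0.3, 0.7]
width: 0.0849
finger_force: 0.0
```

Call:
arm_command(series=[8.5,2,1.42,0,0,0,0,8.5,2,1.42,0,0,0,0,8.5,2,1.42,0,0,0,0,8.5,2,1.42,0,0,0,0,8.5,2,1.42,0,0,0,0,8.5,2,1.42,0,0,0,0,8.5,2,1.42,0,0,0,0,8.5,2,1.42,0,0,0,0,8.5,0,0,0,0,0,0,8.5,0,0,0,0,0,0])

```text
time_s: 3.0
tool_pos: [0.4644, -0.1484, 0.239]
ee_rot: [[0.001, 1.0, -0.001], [1.0, -0.001, -0.0], [-0.0, -0.001, -1.0]]
contact_force: [-0.4, 0.0, -0.2]
width: 0.0852
finger_force: 0.0
```

```bash
python3 - <<'E'
from rig import env
import cv2,pickle
from h import *
s=env.get_state(); print(s["tool_pos"],s["ee_rot"].round(4),s["joint_pos"].round(3),s["time_s"],s["contact_force"])
c=env.capture("wrist"); pickle.dump(c,open("w1.pkl","wb")); cv2.imwrite("pics/w1.png",c["color"][:,:,::-1])
print({k:v for k,v in c.items() if k!="color"})
E
```

```text
[ 0.4643822  -0.14841509  0.23903671] [[ 6.e-04  1.e+00 -8.e-04]
 [ 1.e+00 -6.e-04 -2.e-04]
 [-2.e-04 -8.e-04 -1.e+00]] [-0.461  0.212 -0.349  1.011 -0.     1.111] 3.0 [-0.3742326   0.02147371 -0.15075153]
{'fx': 391.65710974107793, 'fy': 391.65710974107793, 'cx': 322.29684109647127, 'cy': 240.61413460410182, 'xyz': array([ 0.46513157, -0.07599567,  0.37412499]), 'attitude': array([[ 9.99998880e-01,  1.11114806e-03,  1.00280137e-03],
       [-1.35079436e-03,  9.58557721e-01,  2.84895194e-01],
       [-6.44682248e-04, -2.84896229e-01,  9.58558148e-01]])}
```

View pics/w1.png

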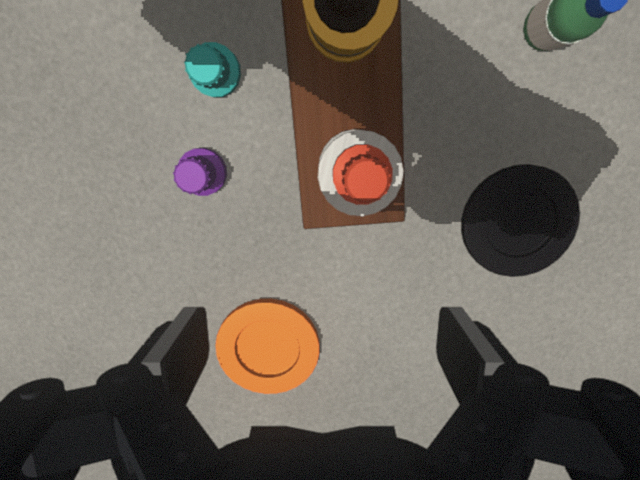

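The wrist view shows the copper boss top at (368,181), which works out to (0.494,-0.111) at z=0.118. That agrees with the triangulation, so I'll grasp it at (0.494,-0.110), TCP z 0.100.

Call:
arm_command(series=[8.5,2,1.5,0,0,0,0,8.5,1.9,1.44,0,0,0,0,8.5,0,0,3,0,0,0,8.5,0,0,3,0,0,0,8.5,0,0,3,0,0,0,8.5,0,0,2,0,0,0,8.5,0,0,1.5,0,0,0,8.5,0,0,0.9,0,0,0,8.5,0,0,0.5,0,0,0,8.5,0,0,0,0,0,0])

```text
time_s: 4.05
tool_pos: [0.4936, -0.1101, 0.1001]
ee_rot: [[0.001, 1.0, -0.001], [1.0, -0.001, 0.0], [0.0, -0.001, -1.0]]
contact_force: [0.5, 1.1, -0.4]
width: 0.0849
finger_force: 0.0
```

Call:
arm_command(series=[2,0,0,0,0,0,0,2,0,0,0,0,0,0,2,0,0,0,0,0,0,2,0,0,0,0,0,0,2,0,0,0,0,0,0,2,0,0,0,0,0,0,2,0,0,0,0,0,0,2,0,0,0,0,0,0], grip_force=40)

```text
time_s: 4.85
tool_pos: [0.4942, -0.1098, 0.1009]
ee_rot: [[-0.0, 1.0, 0.001], [1.0, 0.0, -0.0], [-0.0, 0.001, -1.0]]
contact_force: [-1.9, 0.3, 5.0]
width: 0.0288
finger_force: 39.6
```

Call:
arm_command(series=[2,0,0,-0.3,0,0,0,2,0,0,-0.7,0,0,0,2,0,0,-1,0,0,0,2,0,0,-1.5,0,0,0,2,0,0,-1.5,0,0,0,2,0,0,0,0,0,0])

```text
time_s: 5.45
tool_pos: [0.4955, -0.1102, 0.1526]
ee_rot: [[-0.0, 1.0, 0.004], [1.0, 0.0, -0.001], [-0.001, 0.004, -1.0]]
contact_force: [-0.6, 0.5, -1.7]
width: 0.0288
finger_force: 39.6
```

```bash
python3 - <<'E'
from rig import env
import cv2,pickle
from h import *
c=env.capture("wrist"); pickle.dump(c,open("w2.pkl","wb"))
T=env.capture("top"); pickle.dump(T,open("t2.pkl","wb"))
im=np.hstack([c["color"],T["color"][150:390,240:560].repeat(2,0).repeat(2,1)])
cv2.imwrite("pics/w2.png",cv2.resize(im,(800,300))[:,:,::-1])
E
```

```text
(no output)
```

View pics/w2.png

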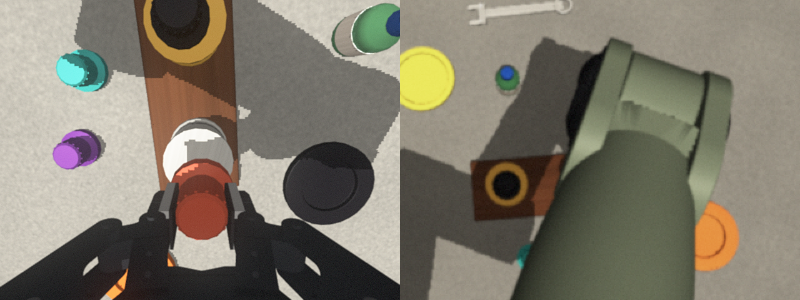

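The copper cap is held (40 N, opening 29 mm) and hangs clear of the steel top. Now I'll carry it to the orange nest at (0.406,-0.302).

Call:
arm_command(series=[2,-2.74,-1.26,0,0,0,0,2,-2.74,-1.26,0,0,0,0,2,-2.74,-1.26,0,0,0,0,2,-2.74,-1.26,0,0,0,0,2,-2.74,-1.26,0,0,0,0,2,-2.74,-1.26,0,0,0,0,2,-2.74,-1.26,0,0,0,0,2,0,0,2,0,0,0,2,0,0,3,0,0,0,2,0,0,2.5,0,0,0])

```text
time_s: 6.55
tool_pos: [0.4049, -0.3013, 0.0735]
ee_rot: [[0.001, 1.0, -0.001], [1.0, -0.001, 0.001], [0.001, -0.001, -1.0]]
contact_force: [0.4, -0.1, -1.4]
width: 0.0285
finger_force: 39.7
```

Call:
arm_command(series=[2,0,0,2,0,0,0,2,0,0,1,0,0,0,2,0,0,0.5,0,0,0,2,0,0,0.3,0,0,0,2,0,0,0,0,0,0,2,0,0,0,0,0,0])

```text
time_s: 7.15
tool_pos: [0.4063, -0.302, 0.038]
ee_rot: [[-0.0, 1.0, 0.001], [1.0, 0.0, -0.001], [-0.001, 0.001, -1.0]]
contact_force: [-0.0, -0.0, -1.9]
width: 0.0287
finger_force: 39.7
```

```bash
python3 - <<'E'
from rig import env
import cv2,pickle
from h import *
c=env.capture("wrist"); S=env.capture("scene")
im=np.hstack([c["color"],S["color"][200:340,30:217].repeat(4,0).repeat(4,1)[:480,:640]])
im=np.hstack([c["color"],cv2.resize(S["color"][200:335,30:210],(640,480))])
cv2.imwrite("pics/w3.png",cv2.resize(im,(800,300))[:,:,::-1])
E
```

```text
(no output)
```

View pics/w3.png

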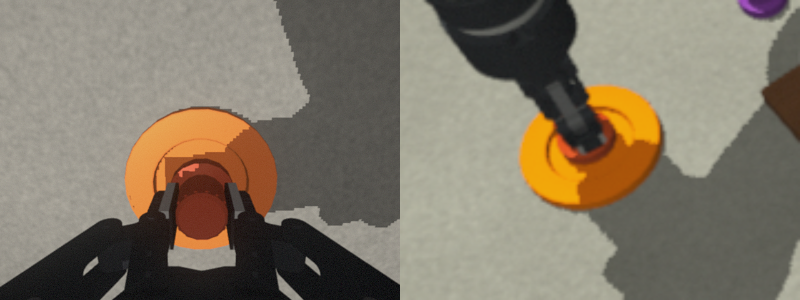

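The cap is centred over the recess. I'll lower it gently and watch the force.

Call:
arm_command(series=[2,0,0,0.25,0,0,0,2,0,0,0.2,0,0,0,2,0,0,0.15,0,0,0,2,0,0,0.1,0,0,0,2,0,0,0,0,0,0,2,0,0,0,0,0,0])

```text
time_s: 7.85
tool_pos: [0.4057, -0.3015, 0.0302]
ee_rot: [[-0.0, 1.0, -0.0], [1.0, 0.0, 0.0], [0.0, -0.0, -1.0]]
contact_force: [-0.5, 0.8, -1.4]
width: 0.0287
finger_force: 39.7
```

Call:
arm_command(series=[2,0,0,0.1,0,0,0,2,0,0,0.05,0,0,0,2,0,0,0,0,0,0,2,0,0,0,0,0,0])

```text
time_s: 8.25
tool_pos: [0.4058, -0.3016, 0.0289]
ee_rot: [[-0.0, 1.0, 0.0], [1.0, 0.0, -0.0], [-0.0, 0.0, -1.0]]
contact_force: [-0.9, 0.8, 0.5]
width: 0.0291
finger_force: 39.9
```

Call:
arm_command(series=[2,0,0,0.04,0,0,0,2,0,0,0,0,0,0,2,0,0,0,0,0,0])

```text
time_s: 8.55
tool_pos: [0.4058, -0.3015, 0.0289]
ee_rot: [[-0.0, 1.0, 0.0], [1.0, 0.0, -0.0], [-0.0, 0.0, -1.0]]
contact_force: [-1.9, 0.7, 6.7]
width: 0.0287
finger_force: 40.4
```

Call:
arm_command(series=[4,0,0,0,0,0,0,6,0,0,0,0,0,0,8.5,0,0,0,0,0,0,8.5,0,0,0,0,0,0,8.5,0,0,0,0,0,0,8.5,0,0,-1,0,0,0,8.5,0,0,-2,0,0,0,8.5,0,0,-3,0,0,0,8.5,0,0,-4,0,0,0,8.5,0,0,-4,0,0,0])

```text
time_s: 9.55
tool_pos: [0.4054, -0.3011, 0.1703]
ee_rot: [[-0.0, 1.0, -0.0], [1.0, 0.0, 0.0], [0.0, -0.0, -1.0]]
contact_force: [0.7, 0.0, 0.8]
width: 0.085
finger_force: 0.0
```

Call:
arm_command(series=[8.5,0,0,-3,0,0,0,8.5,3.1,0.75,0,0,0,0,8.5,3.1,0.75,0,0,0,0,8.5,3.1,0.75,0,0,0,0,8.5,3.1,0.75,0,0,0,0,8.5,3.1,0.75,0,0,0,0,8.5,3.1,0.75,0,0,0,0,8.5,3.1,0.75,0,0,0,0,8.5,3.1,0.75,0,0,0,0,8.5,2,0,0,0,0,0])

```text
time_s: 10.55
tool_pos: [0.4662, -0.0316, 0.1992]
ee_rot: [[-0.002, 1.0, 0.001], [1.0, 0.002, 0.0], [0.0, 0.001, -1.0]]
contact_force: [0.3, 0.3, -0.6]
width: 0.0849
finger_force: 0.0
```

```bash
python3 - <<'E'
from rig import env
import cv2,pickle
from h import *
s=env.get_state(); print(s["tool_pos"],s["joint_pos"].round(2))
c=env.capture("wrist"); S=env.capture("scene"); pickle.dump((c,S),open("w4.pkl","wb"))
im=np.hstack([c["color"],cv2.resize(S["color"][150:345,80:340],(640,480))])
cv2.imwrite("pics/w4.png",cv2.resize(im,(800,300))[:,:,::-1])
print(c["xyz"],c["attitude"].round(4))
E
```

```text
[ 0.46624637 -0.03163097  0.19920493] [-0.23  0.21 -0.46  0.9   0.    1.34]
[0.4665595  0.04075559 0.33431583] [[ 1.000e+00 -8.000e-04 -1.700e-03]
 [ 1.300e-03  9.587e-01  2.846e-01]
 [ 1.400e-03 -2.846e-01  9.587e-01]]
```

View pics/w4.png

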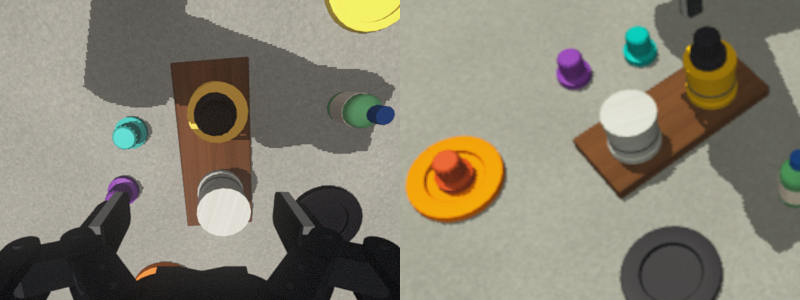

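The copper cap stands in the orange nest and the steel housing is bare. The wrist view puts the black boss at about (347,186), i.e. (0.481,0.008), as triangulated. Grasping the black cap.

Call:
arm_command(series=[8.5,2.1,0.8,0,0,0,0,8.5,2.0,0.7,0,0,0,0,8.5,0,0,2.5,0,0,0,8.5,0,0,3,0,0,0,8.5,0,0,2,0,0,0,8.5,0,0,1.2,0,0,0,8.5,0,0,0.7,0,0,0,8.5,0,0,0.2,0,0,0,8.5,0,0,0,0,0,0])

```text
time_s: 11.55
tool_pos: [0.481, 0.007, 0.1028]
ee_rot: [[0.0, 1.0, 0.0], [1.0, -0.0, -0.0], [-0.0, 0.0, -1.0]]
contact_force: [-0.1, -0.1, 0.4]
width: 0.0852
finger_force: 0.0
```

Call:
arm_command(series=[2,0,0,0,0,0,0,2,0,0,0,0,0,0,2,0,0,0,0,0,0,2,0,0,0,0,0,0,2,0,0,0,0,0,0,2,0,0,0,0,0,0,2,0,0,0,0,0,0,2,0,0,0,0,0,0])

```text
time_s: 12.35
tool_pos: [0.4809, 0.0075, 0.1029]
ee_rot: [[-0.0, 1.0, 0.001], [1.0, 0.0, -0.0], [-0.0, 0.001, -1.0]]
contact_force: [-1.8, 0.1, 5.6]
width: 0.0287
finger_force: 39.4
```

Call:
arm_command(series=[2,0,0,-0.3,0,0,0,2,0,0,-0.7,0,0,0,2,0,0,-1,0,0,0,2,0,0,-1.5,0,0,0,2,0,0,-1.5,0,0,0,2,0,0,0,0,0,0])

```text
time_s: 12.95
tool_pos: [0.4824, 0.0073, 0.1547]
ee_rot: [[-0.0, 1.0, 0.004], [1.0, 0.0, -0.001], [-0.001, 0.004, -1.0]]
contact_force: [0.4, -0.3, -1.5]
width: 0.0285
finger_force: 39.6
```

Call:
arm_command(series=[2,-2.15,2.17,0,0,0,0,2,-2.15,2.17,0,0,0,0,2,-2.15,2.17,0,0,0,0,2,-2.15,2.17,0,0,0,0,2,-2.15,2.17,0,0,0,0,2,-2.15,2.17,0,0,0,0,2,-2.15,2.17,0,0,0,0,2,-2.15,2.17,0,0,0,0,2,0,0,2,0,0,0,2,0,0,2.5,0,0,0])

```text
time_s: 13.95
tool_pos: [0.6557, -0.1658, 0.1071]
ee_rot: [[0.001, 1.0, 0.002], [1.0, -0.001, -0.001], [-0.001, 0.002, -1.0]]
contact_force: [-0.6, 0.9, -1.0]
width: 0.0286
finger_force: 40.0
```

Call:
arm_command(series=[2,0,0,2.5,0,0,0,2,0,0,2,0,0,0,2,0,0,1.2,0,0,0,2,0,0,0.7,0,0,0,2,0,0,0.3,0,0,0,2,0,0,0,0,0,0,2,0,0,0,0,0,0])

```text
time_s: 14.65
tool_pos: [0.6551, -0.1647, 0.0415]
ee_rot: [[-0.0, 1.0, 0.002], [1.0, 0.0, -0.001], [-0.001, 0.002, -1.0]]
contact_force: [0.8, 0.3, -1.4]
width: 0.0287
finger_force: 40.0
```

```bash
python3 - <<'E'
from rig import env
import cv2,pickle
from h import *
c=env.capture("wrist"); S=env.capture("scene")
im=np.hstack([c["color"],cv2.resize(S["color"][150:390,80:400],(640,480))])
cv2.imwrite("pics/w5.png",cv2.resize(im,(800,300))[:,:,::-1])
E
```

```text
(no output)
```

View pics/w5.png

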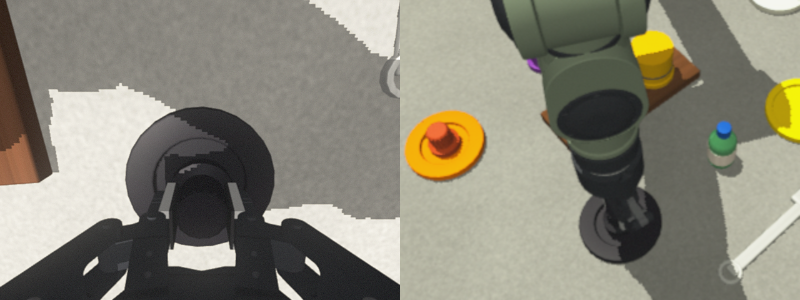

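The black cap is centred over its recess, so I'll lower it.

Call:
arm_command(series=[2,0,0,0.25,0,0,0,2,0,0,0.2,0,0,0,2,0,0,0.15,0,0,0,2,0,0,0.1,0,0,0,2,0,0,0.05,0,0,0,2,0,0,0,0,0,0,2,0,0,0,0,0,0])

```text
time_s: 15.45
tool_pos: [0.6544, -0.1645, 0.0329]
ee_rot: [[-0.0, 1.0, 0.0], [1.0, 0.0, 0.0], [0.0, 0.0, -1.0]]
contact_force: [0.4, 0.0, -1.7]
width: 0.0285
finger_force: 40.0
```

Call:
arm_command(series=[2,0,0,0.1,0,0,0,2,0,0,0.05,0,0,0,2,0,0,0,0,0,0,2,0,0,0,0,0,0])

```text
time_s: 15.85
tool_pos: [0.6543, -0.1644, 0.0314]
ee_rot: [[-0.0, 1.0, -0.0], [1.0, 0.0, 0.0], [0.0, -0.0, -1.0]]
contact_force: [0.8, -0.4, -2.2]
width: 0.0289
finger_force: 40.0
```

Call:
arm_command(series=[2,0,0,0.05,0,0,0,2,0,0,0,0,0,0,2,0,0,0,0,0,0])

```text
time_s: 16.15
tool_pos: [0.6544, -0.1645, 0.031]
ee_rot: [[-0.0, 1.0, 0.0], [1.0, 0.0, -0.0], [-0.0, 0.0, -1.0]]
contact_force: [-0.0, -0.2, -1.0]
width: 0.0286
finger_force: 40.0
```

Call:
arm_command(series=[2,0,0,0.03,0,0,0,2,0,0,0,0,0,0,2,0,0,0,0,0,0])

```text
time_s: 16.45
tool_pos: [0.6544, -0.1645, 0.031]
ee_rot: [[-0.0, 1.0, 0.0], [1.0, 0.0, -0.0], [-0.0, 0.0, -1.0]]
contact_force: [-1.7, 0.6, 3.1]
width: 0.0288
finger_force: 40.1
```

Call:
arm_command(series=[4,0,0,0,0,0,0,6,0,0,0,0,0,0,8.5,0,0,0,0,0,0,8.5,0,0,0,0,0,0,8.5,0,0,0,0,0,0,8.5,0,0,-1,0,0,0,8.5,0,0,-2,0,0,0,8.5,0,0,-3,0,0,0,8.5,0,0,-4,0,0,0,8.5,0,0,-4,0,0,0])

```text
time_s: 17.45
tool_pos: [0.654, -0.1643, 0.1724]
ee_rot: [[-0.0, 1.0, -0.0], [1.0, 0.0, 0.0], [0.0, -0.0, -1.0]]
contact_force: [1.3, 0.5, 0.4]
width: 0.0849
finger_force: 0.0
```

Call:
arm_command(series=[8.5,1.65,-2.14,-3,0,0,0,8.5,1.65,-2.14,0,0,0,0,8.5,1.65,-2.14,0,0,0,0,8.5,1.65,-2.14,0,0,0,0,8.5,1.65,-2.14,0,0,0,0,8.5,1.65,-2.14,0,0,0,0,8.5,1.65,-2.14,0,0,0,0,8.5,1.65,-2.14,0,0,0,0,8.5,0,0,0,0,0,0,8.5,0,0,0,0,0,0])

```text
time_s: 18.45
tool_pos: [0.4835, -0.0325, 0.2016]
ee_rot: [[-0.001, 1.0, 0.002], [1.0, 0.001, -0.001], [-0.001, 0.002, -1.0]]
contact_force: [0.6, -0.5, 0.5]
width: 0.0848
finger_force: 0.0
```

```bash
python3 - <<'E'
from rig import env
import cv2,pickle
from h import *
s=env.get_state(); print(s["tool_pos"])
c=env.capture("wrist"); S=env.capture("scene"); pickle.dump((c,S),open("w6.pkl","wb"))
im=np.hstack([c["color"],cv2.resize(S["color"][150:390,80:400],(640,480))])
cv2.imwrite("pics/w6.png",cv2.resize(im,(800,300))[:,:,::-1])
b=blob(c,(18,100,60),(36,255,255),(200,100,460,300)); print(b,onz(c,*b[:2],.078))
E
```

```text
[ 0.48353231 -0.03246342  0.20160566]
(320.93267822265625, 177.29425811767578, (97.2017822265625, 98.00930786132812)) [0.48344587 0.00648045 0.078     ]
```

View pics/w6.png

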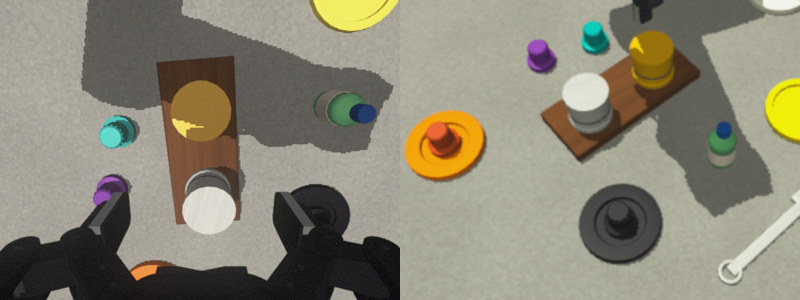

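Both caps stand in their nests. The gold top measures (0.4834,0.0065), 64 mm across. Grasping the gold housing at TCP z≈0.045.

Call:
arm_command(series=[8.5,2,0,0,0,0,0,8.5,1.9,0,0,0,0,0,8.5,0,0,2,0,0,0,8.5,0,0,3,0,0,0,8.5,0,0,3,0,0,0,8.5,0,0,2,0,0,0,8.5,0,0,2,0,0,0,8.5,0,0,2,0,0,0,8.5,0,0,1.2,0,0,0,8.5,0,0,0.3,0,0,0])

```text
time_s: 19.55
tool_pos: [0.4828, 0.0062, 0.0443]
ee_rot: [[0.0, 1.0, -0.002], [1.0, -0.0, 0.0], [0.0, -0.002, -1.0]]
contact_force: [-1.3, -0.2, 0.1]
width: 0.085
finger_force: 0.0
```

Call:
arm_command(series=[8.5,0,0,0,0,0,0,5.5,0,0,0,0,0,0,5.5,0,0,0,0,0,0,5.5,0,0,0,0,0,0,5.5,0,0,0,0,0,0,5.5,0,0,0,0,0,0,5.5,0,0,0,0,0,0], grip_force=60)

```text
time_s: 20.25
tool_pos: [0.4837, 0.0063, 0.0468]
ee_rot: [[-0.0, 1.0, 0.002], [1.0, 0.0, -0.001], [-0.001, 0.002, -1.0]]
contact_force: [-0.3, -0.7, 6.4]
width: 0.0628
finger_force: 65.2
```

Call:
arm_command(series=[5.5,0,0,-0.3,0,0,0,5.5,0,0,-0.7,0,0,0,5.5,0,0,-1,0,0,0,5.5,0,0,-2,0,0,0,5.5,0,0,-3,0,0,0,5.5,0,0,-2,0,0,0,5.5,0,0,-1,0,0,0,5.5,0,0,0,0,0,0])

```text
time_s: 21.05
tool_pos: [0.4841, 0.0064, 0.1471]
ee_rot: [[-0.0, 1.0, 0.003], [1.0, 0.0, -0.0], [-0.0, 0.003, -1.0]]
contact_force: [1.3, -0.1, -6.5]
width: 0.0625
finger_force: 67.5
```

Call:
arm_command(series=[5.5,1.79,2.27,0,0,0,0,5.5,1.79,2.27,0,0,0,0,5.5,1.79,2.27,0,0,0,0,5.5,1.79,2.27,0,0,0,0,5.5,1.79,2.27,0,0,0,0,5.5,1.79,2.27,0,0,0,0,5.5,1.79,2.27,0,0,0,0,5.5,1.79,2.27,0,0,0,0,5.5,0,0,1.5,0,0,0,5.5,0,0,2,0,0,0])

```text
time_s: 22.05
tool_pos: [0.6651, 0.1505, 0.1088]
ee_rot: [[-0.001, 1.0, -0.0], [1.0, 0.001, -0.0], [-0.0, -0.0, -1.0]]
contact_force: [0.2, -0.3, -6.3]
width: 0.0627
finger_force: 68.3
```

Call:
arm_command(series=[5.5,0,0,2,0,0,0,5.5,0,0,1.5,0,0,0,5.5,0,0,1,0,0,0,5.5,0,0,0.7,0,0,0,5.5,0,0,0.5,0,0,0,5.5,0,0,0,0,0,0,5.5,0,0,0,0,0,0])

```text
time_s: 22.75
tool_pos: [0.6652, 0.1498, 0.0543]
ee_rot: [[-0.0, 1.0, 0.001], [1.0, 0.0, 0.0], [0.0, 0.001, -1.0]]
contact_force: [0.5, 0.3, -4.7]
width: 0.0628
finger_force: 68.4
```

```bash
python3 - <<'E'
from rig import env
import cv2,pickle
from h import *
c=env.capture("wrist"); S=env.capture("scene")
im=np.hstack([c["color"],cv2.resize(S["color"][150:300,300:500],(640,480))])
cv2.imwrite("pics/w7.png",cv2.resize(im,(800,300))[:,:,::-1])
E
```

```text
(no output)
```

View pics/w7.png

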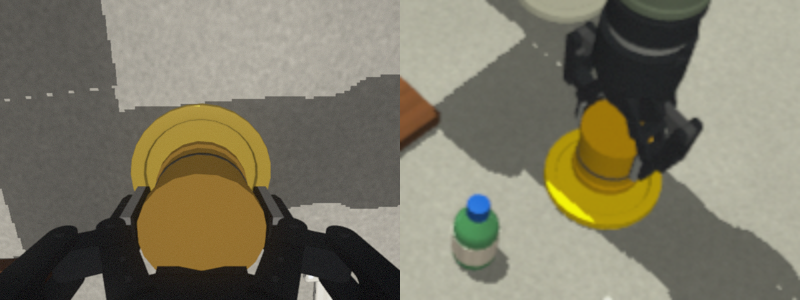

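The gold housing is centred over the yellow recess. Lowering it.

Call:
arm_command(series=[5.5,0,0,0.5,0,0,0,5.5,0,0,0.5,0,0,0,5.5,0,0,0.4,0,0,0,5.5,0,0,0.2,0,0,0,5.5,0,0,0.1,0,0,0,5.5,0,0,0,0,0,0,5.5,0,0,0,0,0,0])

```text
time_s: 23.55
tool_pos: [0.6648, 0.1497, 0.0367]
ee_rot: [[-0.0, 1.0, 0.0], [1.0, 0.0, 0.0], [0.0, 0.0, -1.0]]
contact_force: [-0.7, 0.2, -5.3]
width: 0.0625
finger_force: 68.4
```

Call:
arm_command(series=[5.5,0,0,0.1,0,0,0,5.5,0,0,0,0,0,0,5.5,0,0,0,0,0,0])

```text
time_s: 23.85
tool_pos: [0.6647, 0.1498, 0.0356]
ee_rot: [[-0.0, 1.0, 0.0], [1.0, 0.0, 0.0], [0.0, 0.0, -1.0]]
contact_force: [-0.3, -0.1, -6.3]
width: 0.0627
finger_force: 68.4
```

Call:
arm_command(series=[5.5,0,0,0.05,0,0,0,5.5,0,0,0,0,0,0,5.5,0,0,0,0,0,0])

```text
time_s: 24.15
tool_pos: [0.6646, 0.1497, 0.0351]
ee_rot: [[-0.0, 1.0, -0.0], [1.0, 0.0, -0.0], [-0.0, -0.0, -1.0]]
contact_force: [-0.6, -0.3, -5.7]
width: 0.0626
finger_force: 68.4
```

Call:
arm_command(series=[5.5,0,0,0.06,0,0,0,5.5,0,0,0,0,0,0,5.5,0,0,0,0,0,0])

```text
time_s: 24.45
tool_pos: [0.6647, 0.1498, 0.0348]
ee_rot: [[-0.0, 1.0, 0.0], [1.0, 0.0, 0.0], [0.0, 0.0, -1.0]]
contact_force: [-0.7, 0.3, -2.3]
width: 0.0625
finger_force: 69.0
```

Call:
arm_command(series=[5.5,0,0,0.04,0,0,0,5.5,0,0,0,0,0,0,5.5,0,0,0,0,0,0])

```text
time_s: 24.75
tool_pos: [0.6648, 0.1498, 0.0348]
ee_rot: [[-0.0, 1.0, 0.0], [1.0, 0.0, 0.0], [0.0, 0.0, -1.0]]
contact_force: [-3.8, -0.5, 4.4]
width: 0.0627
finger_force: 68.8
```

Call:
arm_command(series=[7,0,0,0,0,0,0,8.5,0,0,0,0,0,0,8.5,0,0,0,0,0,0,8.5,0,0,0,0,0,0,8.5,0,0,0,0,0,0,8.5,0,0,-1,0,0,0,8.5,0,0,-3,0,0,0,8.5,0,0,-4,0,0,0,8.5,0,0,-5,0,0,0,8.5,0,0,-4,0,0,0])

```text
time_s: 25.75
tool_pos: [0.6651, 0.1498, 0.2078]
ee_rot: [[-0.0, 1.0, 0.003], [1.0, 0.0, 0.0], [0.0, 0.003, -1.0]]
contact_force: [0.2, -0.0, 0.2]
width: 0.0849
finger_force: 0.0
```

Call:
arm_command(series=[8.5,-3.34,-1.9,0,0,0,0,8.5,-3.34,-1.9,0,0,0,0,8.5,-3.34,-1.9,0,0,0,0,8.5,-3.34,-1.9,0,0,0,0,8.5,-3.34,-1.9,0,0,0,0,8.5,-3.34,-1.9,0,0,0,0,8.5,-3.34,-1.9,0,0,0,0,8.5,-3.34,-1.9,0,0,0,0,8.5,-3.34,-1.9,0,0,0,0,8.5,0,0,0,0,0,0])

```text
time_s: 26.75
tool_pos: [0.4921, -0.1542, 0.205]
ee_rot: [[0.005, 1.0, 0.0], [1.0, -0.005, -0.002], [-0.002, 0.0, -1.0]]
contact_force: [1.1, 1.1, -0.3]
width: 0.0852
finger_force: 0.0
```

```bash
python3 - <<'E'
from rig import env
import cv2,pickle
from h import *
s=env.get_state(); print(s["tool_pos"])
c=env.capture("wrist"); S=env.capture("scene"); pickle.dump((c,S),open("w8.pkl","wb"))
im=np.hstack([c["color"],cv2.resize(S["color"][100:340,180:500],(640,480))])
cv2.imwrite("pics/w8.png",cv2.resize(im,(800,300))[:,:,::-1])
b=blob(c,(0,0,180),(180,40,255),(240,100,420,260)); print(b,onz(c,*b[:2],.078))
E
```

```text
[ 0.49208235 -0.15418116  0.20502947]
(321.617919921875, 170.49764251708984, (92.95404052734375, 96.26148223876953)) [ 0.4924917  -0.11134959  0.078     ]
```

View pics/w8.png

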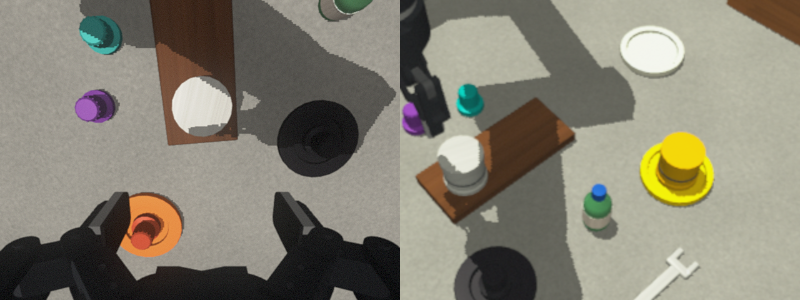

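The gold housing stands upright in the yellow nest. The steel top is at (0.493,-0.111). Grasping it.

Call:
arm_command(series=[8.5,2,0,0,0,0,0,8.5,2,0,0,0,0,0,8.5,0,0,2.3,0,0,0,8.5,0,0,3,0,0,0,8.5,0,0,3,0,0,0,8.5,0,0,2,0,0,0,8.5,0,0,2,0,0,0,8.5,0,0,2,0,0,0,8.5,0,0,1.2,0,0,0,8.5,0,0,0.3,0,0,0])

```text
time_s: 27.85
tool_pos: [0.4934, -0.1097, 0.045]
ee_rot: [[-0.002, 1.0, -0.002], [1.0, 0.002, 0.001], [0.001, -0.002, -1.0]]
contact_force: [0.3, 0.3, 0.3]
width: 0.085
finger_force: 0.0
```

Call:
arm_command(series=[8.5,0,0,0,0,0,0,5.5,0,0,0,0,0,0,5.5,0,0,0,0,0,0,5.5,0,0,0,0,0,0,5.5,0,0,0,0,0,0,5.5,0,0,0,0,0,0,5.5,0,0,0,0,0,0], grip_force=60)

```text
time_s: 28.55
tool_pos: [0.494, -0.1111, 0.0473]
ee_rot: [[-0.0, 1.0, 0.001], [1.0, 0.0, -0.001], [-0.001, 0.001, -1.0]]
contact_force: [-2.4, 0.5, 6.8]
width: 0.0628
finger_force: 65.1
```

Call:
arm_command(series=[5.5,0,0,-0.3,0,0,0,5.5,0,0,-0.7,0,0,0,5.5,0,0,-1,0,0,0,5.5,0,0,-2,0,0,0,5.5,0,0,-3,0,0,0,5.5,0,0,-2,0,0,0,5.5,0,0,-1,0,0,0,5.5,0,0,0,0,0,0])

```text
time_s: 29.35
tool_pos: [0.4947, -0.1113, 0.1477]
ee_rot: [[-0.0, 1.0, 0.003], [1.0, 0.0, -0.001], [-0.001, 0.003, -1.0]]
contact_force: [0.7, -0.8, -5.7]
width: 0.0629
finger_force: 67.4
```

Call:
arm_command(series=[5.5,3.04,-0.3,0,0,0,0,5.5,3.04,-0.3,0,0,0,0,5.5,3.04,-0.3,0,0,0,0,5.5,3.04,-0.3,0,0,0,0,5.5,3.04,-0.3,0,0,0,0,5.5,3.04,-0.3,0,0,0,0,5.5,3.04,-0.3,0,0,0,0,5.5,3.04,-0.3,0,0,0,0,5.5,3.04,-0.3,0,0,0,0,5.5,3.04,-0.3,0,0,0,0])

```text
time_s: 30.35
tool_pos: [0.4624, 0.194, 0.1447]
ee_rot: [[-0.0, 1.0, -0.002], [1.0, 0.0, -0.001], [-0.001, -0.002, -1.0]]
contact_force: [0.8, -0.4, -5.2]
width: 0.0628
finger_force: 67.4
```

Call:
arm_command(series=[5.5,3.04,-0.3,0,0,0,0,5.5,3.04,-0.3,0,0,0,0,5.5,3.04,-0.3,0,0,0,0,5.5,0,0,2,0,0,0,5.5,0,0,2.5,0,0,0,5.5,0,0,2,0,0,0,5.5,0,0,1.4,0,0,0,5.5,0,0,0.8,0,0,0,5.5,0,0,0.5,0,0,0,5.5,0,0,0,0,0,0])

```text
time_s: 31.35
tool_pos: [0.4541, 0.284, 0.0533]
ee_rot: [[-0.0, 1.0, -0.001], [1.0, 0.0, -0.001], [-0.001, -0.001, -1.0]]
contact_force: [-0.4, -0.8, -6.0]
width: 0.0627
finger_force: 67.5
```

```bash
python3 - <<'E'
from rig import env
import cv2,pickle
from h import *
print(env.get_state()["tool_pos"])
c=env.capture("wrist"); S=env.capture("scene")
im=np.hstack([c["color"],cv2.resize(S["color"][70:220,280:480],(640,480))])
cv2.imwrite("pics/w9.png",cv2.resize(im,(800,300))[:,:,::-1])
E
```

```text
[0.45414213 0.28402916 0.05332003]
```

View pics/w9.png

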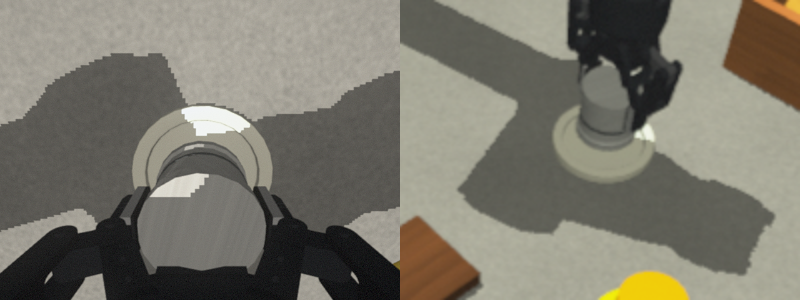

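The steel housing is centred over the white recess. Lowering it.

Call:
arm_command(series=[5.5,0,0,0.5,0,0,0,5.5,0,0,0.5,0,0,0,5.5,0,0,0.4,0,0,0,5.5,0,0,0.2,0,0,0,5.5,0,0,0.1,0,0,0,5.5,0,0,0,0,0,0,5.5,0,0,0,0,0,0])

```text
time_s: 32.15
tool_pos: [0.4547, 0.2843, 0.0371]
ee_rot: [[-0.0, 1.0, 0.0], [1.0, 0.0, 0.0], [0.0, 0.0, -1.0]]
contact_force: [-0.4, -0.8, -5.4]
width: 0.0626
finger_force: 67.5
```

Call:
arm_command(series=[5.5,0,0,0.08,0,0,0,5.5,0,0,0.05,0,0,0,5.5,0,0,0,0,0,0,5.5,0,0,0,0,0,0])

```text
time_s: 32.55
tool_pos: [0.4546, 0.2843, 0.0358]
ee_rot: [[-0.0, 1.0, -0.0], [1.0, 0.0, 0.0], [0.0, -0.0, -1.0]]
contact_force: [-0.1, 0.4, -6.2]
width: 0.0626
finger_force: 67.5
```

Call:
arm_command(series=[5.5,0,0,0.05,0,0,0,5.5,0,0,0,0,0,0,5.5,0,0,0,0,0,0])

```text
time_s: 32.85
tool_pos: [0.4547, 0.2844, 0.0354]
ee_rot: [[-0.0, 1.0, 0.0], [1.0, 0.0, 0.0], [0.0, 0.0, -1.0]]
contact_force: [-0.2, -1.0, -5.4]
width: 0.0629
finger_force: 67.8
```

Call:
arm_command(series=[5.5,0,0,0.06,0,0,0,5.5,0,0,0,0,0,0,5.5,0,0,0,0,0,0])

```text
time_s: 33.15
tool_pos: [0.4547, 0.2844, 0.0353]
ee_rot: [[-0.0, 1.0, 0.0], [1.0, 0.0, 0.0], [0.0, 0.0, -1.0]]
contact_force: [-2.4, -1.4, 4.5]
width: 0.0626
finger_force: 68.2
```

Call:
arm_command(series=[5.5,0,0,0.03,0,0,0,5.5,0,0,0,0,0,0,5.5,0,0,0,0,0,0])

```text
time_s: 33.45
tool_pos: [0.4548, 0.2844, 0.0353]
ee_rot: [[-0.0, 1.0, 0.001], [1.0, 0.0, 0.0], [0.0, 0.001, -1.0]]
contact_force: [-2.4, -1.2, 8.3]
width: 0.0625
finger_force: 68.8
```

Seated. I'll release, retreat upward and then aside, and check everything.

Call:
arm_command(series=[7,0,0,0,0,0,0,8.5,0,0,0,0,0,0,8.5,0,0,0,0,0,0,8.5,0,0,0,0,0,0,8.5,0,0,0,0,0,0,8.5,0,0,-1,0,0,0,8.5,0,0,-3,0,0,0,8.5,0,0,-4,0,0,0,8.5,0,0,-5,0,0,0,8.5,0,0,-4,0,0,0])

```text
time_s: 34.45
tool_pos: [0.4549, 0.2844, 0.2077]
ee_rot: [[-0.0, 1.0, 0.002], [1.0, 0.0, 0.001], [0.001, 0.002, -1.0]]
contact_force: [1.5, 0.6, -0.1]
width: 0.0851
finger_force: 0.0
```

Call:
arm_command(series=[8.5,-2,-1,-1,0,0,0,8.5,-3,-1,-1,0,0,0,8.5,-3,-1,-1,0,0,0,8.5,-3,-1,0,0,0,0,8.5,-3,-1,0,0,0,0,8.5,-3,-1,0,0,0,0,8.5,0,0,0,0,0,0,8.5,0,0,0,0,0,0])

```text
time_s: 35.25
tool_pos: [0.3949, 0.114, 0.2352]
ee_rot: [[0.001, 1.0, 0.001], [1.0, -0.001, 0.001], [0.001, 0.001, -1.0]]
contact_force: [-0.3, 0.4, -0.1]
width: 0.085
finger_force: 0.0
```

```bash
python3 - <<'E'
from rig import env
import cv2
c=env.capture("scene"); cv2.imwrite("pics/end.png",c["color"][:,:,::-1])
s=env.get_state(); print(s["tool_pos"],s["time_s"])
E
```

```text
[0.39514464 0.11449175 0.23504121] 35.3
```

View pics/end.png

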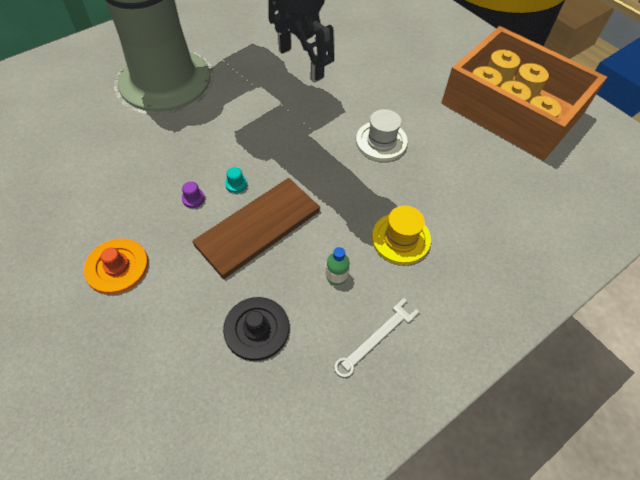

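All four parts stand upright in their nests: copper (113,262), black (257,322), gold (405,228), steel (384,128). The bottle and wrench have not moved, and the arm is clear.

```bash
python3 -c "
from rig import env
print(env.job_done())"
```

```text
the job is handed in; nothing more can be done
None
```

I placed all four parts upright in the nests of their colours, both caps before either housing. The bottle and wrench are where they were, and I handed the job in at about 35 s on the robot clock; no verdict came back.

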